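# Set a pair of parallels against the stop

### The arm

A 7-joint arm with a two-finger parallel gripper is mounted at the origin on the work surface; the furniture and walls round the work are solid. World frame = base frame: x ahead of the robot, y to its left, z up, the work surface at z = 0. Lengths are in mm, angles in rad, forces in N, time in s.
With the tool pointing down it reaches from about 350 to 900 mm from the base axis. Payload 19.9 kg.
Tool frame: the origin (TCP) lies midway between the tips of the shut fingers; the grasp point (between the pads) lies 19 mm behind it; z points along the fingers, y is the line along which they close (so a half turn about z gives the same grasp; the last joint's range is limited). The gripper opens to 94 mm and grips with 3 to 60 N. Pads are 16 mm wide; open, the fingers measure 119 mm over their backs; the gripper's body (75 mm by 177 mm) begins 78 mm behind the grasp point.
Start: joints at [1.192, 0.417, -0.01, 1.614, 0.005, 1.111, -0.053], TCP at [206.536, -589.866, 205.425] pointing down, gripper open.
Joint ranges: [-2.81, 2.81], [-0.39, 2.02], [-1.27, 1.25], [0.06, 2.57], [-1.19, 4.33], [0.19, 2], [-2.82, 2.82]. Speed limits (rad/s): [1.89, 1.89, 2.39, 2.39, 3.01, 3.01, 3.01].

### API

Orientations are given as a 3x3 rotation matrix whose columns are the frame's x, y, z axes.
In Python, from rig import robot gives the robot as it stands.
- The arm moves only by the tool play_rows, never from a script. Its argument "plan" is one flat list of numbers, 7 for each row, row after row: the shift along the tool's x, y, z in cm, then the turn, a rotation vector about the tool's x, y, z in degrees, then the closure in counts, from 0 (fully open) to 255 (shut). In form: [tx, ty, tz, wx, wy, wz, claw, tx, ty, tz, wx, wy, wz, claw, ...]. A call has 1 to 8 rows; each row is the pose to reach, as a shift and turn from the pose commanded when the call began, along the tool's axes at that moment; what a row does not reach only later rows make up. A row lasts 1/12 s, in which the tool goes at most 41.7 mm and 7.16 degrees, less where a joint would pass 70% of its speed; a pose out of reach is approached as far as the arm can. A call with a gripper value outside its range is refused whole. The fingers move at their own pace and stop on an object; "grip_force" is the grip in N (left out, the last holds). Time passes only in rows, so rows that repeat a pose let the fingers close. It gives the time, the measured TCP pose, the force, the opening and the grip force at its end, in the units of the state.
- robot.state(): the state, without advancing time (a new reading comes with each control period).
- robot.capture(name): name is "scene" or "top" or "wrist"; returns a dict with "frame" (420x560x3 uint8, red, green, blue), "range_z" (420x560 float32, mm along the optical axis (not along the pixel's ray), 0 where there is no reading), "camera_matrix" (3x3 intrinsics, pixels), "camera_from_world" (4x4, takes a point from world to camera coordinates). Camera axes: x right, y down, z forward; pixel columns grow to the right and rows downward; lengths in mm; the calibration is good to about 2 mm. A picture is of the moment at which its call begins.
- robot.sign_off(): hands the job in; it is judged then, once.
The state is a dict: "clock": time; "qpos": joint angles; "joint_vel": joint speeds; "effort": joint torques, N m; "tool_pos": TCP position; "ee_rot": TCP orientation; "force": force on the tool from outside, world axes, zero at the start; "wrist_torque": the same for the moment, N m; "gripper_width": opening from 0.0 (shut) to 1.0 (fully open); "finger_force": force on a finger pad.
Only numpy, scipy, OpenCV 4.12 (cv2) and the standard library are available. Lean on these libraries where they do the work, as an engineer would, in place of code of your own. Each camera call takes 0.05 s, during which the arm holds its last target. There are 200 camera calls.

### The job

Take both parallels out of the sloping rack together in one grasp and, still gripping both, set them down on edge as a touching pair on the setting plate, over its centre groove and pointing squarely at the stop. Then even up their staggered ends by pushing both home against the stop until you feel them bear on it, without shifting the stop, and leave them standing there; do not disturb the spare bar lying on the bench.

Things in the scene. Friction and masses are not known exactly. Their poses are not given: they have to be found in the camera images.
- parallel_a: ground steel bar (parallel) 10 mm thick (own x), 150 long (own y), 24 high (own z), 0.13 to 0.25 kg. Origin: centre of its long narrow underside. Starts on edge in the rack's slot, nearer the robot and lower of the two, own z leaning 30 degrees from vertical to the rack's -x. The two lie face to face (gaps under 3 mm), ends staggered by up to 20 mm
- parallel_b: ground steel bar (parallel) 10 mm thick (own x), 150 long (own y), 24 high (own z), 0.13 to 0.25 kg. Origin: centre of its long narrow underside. Starts on edge in the rack's slot, farther and higher of the two, own z leaning 30 degrees from vertical to the rack's -x. The two lie face to face (gaps under 3 mm), ends staggered by up to 20 mm
- rack: fixed sloping rack, 125 x 134 mm, 150 mm high. Origin: below the slot's middle, on the bench; z up, y along the slot, x away from the robot at yaw 0. Two slotted end cheeks (inner faces 45 mm either side of the middle) carry the bars; between them it is open under and beside the bars for fingers, down to a 10 mm base plate
- rack_slot (a point): middle of the slot's floor, 75 mm above the bench; axes as the rack's. The slot (24 mm wide, 12 deep) leans 30 degrees: bars come out along (-0.5, 0, 0.866) in rack axes, faces square to (0.866, 0, 0.5)
- rack_guard (a point): middle of the upper edge of the 3 mm guard sheet behind the bars. The sheet leans parallel to the bars over the rack's width, 56 mm from the slot's middle measured square to the bars' faces, and ends 67 mm above the slot floor along the lean; it overhangs the bars and blocks a vertical approach
- setting_plate: fixed flat steel plate 120 mm (x) x 210 (y) x 12 thick on the bench, to the right of the rack. Origin: centre of its underside. A fine dark centre groove line, only a mark, runs along its y axis at x = 0 (two wider dark lines at x = +-45 mm are no matter)
- stop: dark steel cross bar on the plate, 110 mm (x) x 22 (y) x 28 high, a black-capped screw near each end (top 40 mm above the plate). Origin: middle of the lower edge of its face, on the plate's top; axes as the plate's; +y points from the face to where the bars shall stand, lengthwise. Its place varies by 26 mm along y. Its friction clamp slips at about 14 N
- spare_parallel: a single thinner, lower ground bar, 8 x 150 x 20 mm, lying on the bench; bystander, not one of the pair. Origin: centre of its underside

How it is judged (in metres and radians):
On the way, in this order (a step that is already met when the one before it is completed fails the run):
1. both bars are held in one grasp, lifted clear of the rack (each at least 50 mm from where it was) (contact force between the fingers and parallel_a above 0.5 N and contact force between the fingers and parallel_b above 0.5 N and distance of each of parallel_a, parallel_b from where it was at the start of the episode above 0.05 m), for 0.2 s.
2. both bars stand on edge on the plate while both are still gripped (contact force between the fingers and parallel_a above 0.5 N and contact force between the fingers and parallel_b above 0.5 N and z of parallel_a in the frame of setting_plate between 0.008 and 0.016 m and angle between each of parallel_a, parallel_b's own z axis and vertical below 0.06 rad and x of parallel_a in the frame of setting_plate between -0.05 and 0.05 m and y of parallel_a in the frame of setting_plate between -0.03 and 0.08 m and z of parallel_b in the frame of setting_plate between 0.008 and 0.016 m and x of parallel_b in the frame of setting_plate between -0.05 and 0.05 m and y of parallel_b in the frame of setting_plate between -0.03 and 0.08 m), for 0.1 s.
3. both bars' ends are home against the stop, evened up, and bear on it (y of parallel_a in the frame of stop between 0.072 and 0.0775 m and x of parallel_a in the frame of stop between -0.018 and 0.018 m and z of parallel_a in the frame of stop between -0.004 and 0.004 m and angle between each of parallel_a, parallel_b's own z axis and vertical below 0.06 rad and angle between the y axis of each of parallel_a, parallel_b and the y axis of setting_plate, either way round below 0.05 rad and y of parallel_b in the frame of stop between 0.072 and 0.0775 m and x of parallel_b in the frame of stop between -0.018 and 0.018 m and z of parallel_b in the frame of stop between -0.004 and 0.004 m and horizontal distance between parallel_a and parallel_b below 0.014 m and contact force between any of parallel_a, parallel_b and stop above 0.5 N), for 0.1 s.
At the end, for the whole second after the job is handed in: Both bars stand on edge on the setting plate at rest, face to face (centres within 14 mm of each other), along the plate's y axis within 0.05 rad, each centre within 18 mm of the centre groove, and each end within 2.5 mm of the stop's face (y of parallel_a in the frame of stop between 0.072 and 0.0775 m and x of parallel_a in the frame of stop between -0.018 and 0.018 m and z of parallel_a in the frame of stop between -0.004 and 0.004 m and angle between each of parallel_a, parallel_b's own z axis and vertical below 0.06 rad and angle between the y axis of each of parallel_a, parallel_b and the y axis of setting_plate, either way round below 0.05 rad and y of parallel_b in the frame of stop between 0.072 and 0.0775 m and x of parallel_b in the frame of stop between -0.018 and 0.018 m and z of parallel_b in the frame of stop between -0.004 and 0.004 m and horizontal distance between parallel_a and parallel_b below 0.014 m and linear speed of each of parallel_a, parallel_b below 0.02 m/s); the robot touches nothing.
It fails at once if the stop is shifted by more than 1.5 mm (distance of stop from where it was at the start of the episode above 0.0015 m).
It fails at once if the spare parallel is moved more than 20 mm (distance of spare_parallel from where it was at the start of the episode above 0.02 m).
It also fails if it takes over 56 s, if anything falls off the work surface, if the arm or the gripper's body presses on something with over 40 N, if the wrist force passes 120 N, or if a joint passes its speed limit or range.

## Working session

There is one attempt and no reset: what is moved stays moved. The work goes in short steps, Python scripts to look and compute and a tool call to move; the robot and the scene stay as the last step left them, time stands still between calls to the robot, and variables do not carry over. Pictures are saved under pics/ and viewed, at most 10 in all, crops included, and the job is handed in when it is done.

Besides the shell and the picture viewer there is one more tool, called after "Request:" as name(argument=value, ...) on one line, values as JSON. play_rows: Moves the arm, as the interface text tells. Its arguments: {"type":"object","properties":{"plan":{"type":"array","items":{"type":"number"}},"grip_force":{"type":"number"}},"required":["plan"]}

```bash
mkdir -p pics; ls; cat > h.py <<'E'
import numpy as np, cv2
from rig import robot
def cap(n,f):
    c=robot.capture(n); np.savez(f'pics/{f}.npz',**c); cv2.imwrite(f'pics/{f}.png',c['frame'][:,:,::-1]); return c
def cloud(c):
    z=c['range_z']; K=c['camera_matrix']; v,u=np.mgrid[:z.shape[0],:z.shape[1]]
    P=np.stack([(u-K[0,2])/K[0,0]*z,(v-K[1,2])/K[1,1]*z,z,np.ones_like(z)],-1)
    W=P@np.linalg.inv(c['camera_from_world']).T; W=W[...,:3]; W[z==0]=np.nan; return W
E
python3 - <<'E'
from h import *
a=cap('scene','s0'); b=cap('top','t0')
cv2.imwrite('pics/st.png',cv2.resize(np.vstack([a['frame'],b['frame']])[:,:,::-1],None,fx=.71,fy=.71))
for c in(a,b): print(np.linalg.inv(c['camera_from_world']).round(2))
s=robot.state(); print(s)
E
```

```text
pics
[[-4.9000e-01 -5.5000e-01  6.7000e-01 -1.6637e+02]
 [-8.7000e-01  3.2000e-01 -3.8000e-01  5.2537e+02]
 [-0.0000e+00 -7.7000e-01 -6.3000e-01  7.0410e+02]
 [ 0.0000e+00  0.0000e+00  0.0000e+00  1.0000e+00]]
[[ 0.00000e+00 -9.80000e-01  2.00000e-01  2.77920e+02]
 [-1.00000e+00 -0.00000e+00 -2.00000e-02  1.77100e+02]
 [ 2.00000e-02 -2.00000e-01 -9.80000e-01  1.05738e+03]
 [ 0.00000e+00  0.00000e+00  0.00000e+00  1.00000e+00]]
{'clock': 0.1, 'qpos': array([ 1.19251612,  0.41790225, -0.01034246,  1.61408968,  0.00468869,
        1.1106631 , -0.05301586]), 'joint_vel': array([-2.33336946e-05, -8.47135882e-04, -1.05966353e-04, -2.85166978e-03,
        1.09888099e-03,  2.43225168e-04, -8.00734107e-05]), 'effort': array([ 2.66323514e-03, -8.52579546e+01,  6.40315376e-01, -4.26699221e+01,
       -4.88514535e-02,  1.63923536e-02,  2.80111908e-05]), 'tool_pos': array([ 206.44264351, -589.58478595,  204.90536643]), 'ee_rot': array([[ 9.43815898e-01,  3.30471471e-01, -3.95918585e-04],
       [ 3.30471704e-01, -9.43815412e-01,  9.59708139e-04],
       [-5.65179020e-05, -1.03662769e-03, -9.99999461e-01]]), 'force': array([-1.72942326, -0.16727715,  0.52376788]), 'wrist_torque': array([-0.00749433,  0.01718251, -0.01237428]), 'finger_force': 0.0, 'gripper_width': 0.9991630032572261}
```

View pics/s0.png

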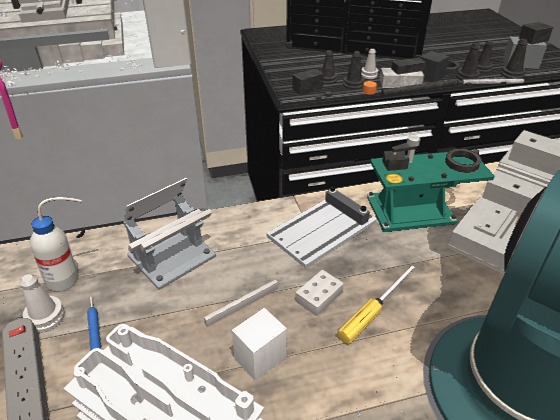

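View pics/t0.png

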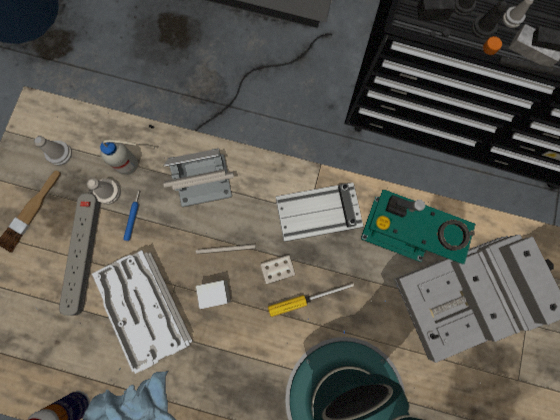

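The scene view shows the rack at (170,235) with bars at about (172,230), the plate at (320,228) with the stop at its far end (347,205), and the spare bar at (242,300). In the top view the rack is at (200,178), the plate at (318,212), the stop at (350,203) and the spare at (225,248).

```bash
python3 - <<'E'
from h import *
class C(dict):pass
c=dict(np.load('pics/t0.npz')); W=cloud(c)
print('K',c['camera_matrix'].round(1).tolist())
for n,(u,v) in dict(rack=(200,200),plate=(310,215),stop=(350,203),spare=(225,248),base=(345,400),green=(440,225),bottle=(110,150),box=(212,293),block=(278,270),casting=(140,300)).items(): print(n,W[v,u].round(0))
im=c['frame'][:,:,::-1]
A=cv2.resize(im[140:215,155:245],None,fx=6.5,fy=6.5,interpolation=cv2.INTER_CUBIC)
cv2.imwrite('pics/ct.png',A)
s=dict(np.load('pics/s0.npz')); W2=cloud(s)
cv2.imwrite('pics/cs.png',cv2.resize(s['frame'][170:290,115:225][:,:,::-1],None,fx=5,fy=5,interpolation=cv2.INTER_CUBIC))
# plate: points with z in 9..16 near
m=(abs(W[...,2]-12)<4)&(np.hypot(W[...,0]-W[215,310,0],W[...,1]-W[215,310,1])<140)
p=W[m][:,:2]; 
m8=m.astype(np.uint8); n,l,st,ce=cv2.connectedComponentsWithStats(m8); k=l[215,310]; p=W[l==k][:,:2]
r=cv2.minAreaRect(p.astype(np.float32)); print('plate',r,cv2.boxPoints(r).round(1).tolist(),len(p))
m=(abs(W[...,2]-40)<4)&(np.hypot(W[...,0]-W[203,350,0],W[...,1]-W[203,350,1])<75)
n,l,st,ce=cv2.connectedComponentsWithStats(m.astype(np.uint8)); k=1+np.argmax(st[1:,4]);p=W[l==k][:,:2]
r=cv2.minAreaRect(p.astype(np.float32)); print('stop',r,cv2.boxPoints(r).round(1).tolist(),len(p))
E
```

```text
K [[408.2, 0.0, 279.3], [0.0, 408.2, 201.1], [0.0, 0.0, 1.0]]
rack [488. 365.  13.]
plate [450.  79.  13.]
stop [476. -20.  43.]
spare [363. 296.  21.]
base [ 78.  50. 297.]
green [ 411. -218.  110.]
bottle [577. 552. 150.]
box [254. 317.  79.]
block [308. 163.  25.]
casting [238. 483.  80.]
plate ((459.33502197265625, 55.366127014160156), (120.46973419189453, 210.46099853515625), 10.660709381103516) [[380.70001220703125, 147.60000610351562], [419.6000061035156, -59.20000076293945], [538.0, -36.900001525878906], [499.1000061035156, 169.89999389648438]] 2998
stop ((472.3071594238281, -14.65549087524414), (109.63477325439453, 22.73870086669922), 11.106547355651855) [[416.29998779296875, -14.100000381469727], [420.70001220703125, -36.400001525878906], [528.2999877929688, -15.300000190734863], [523.9000244140625, 7.099999904632568]] 309
```

View pics/ct.png

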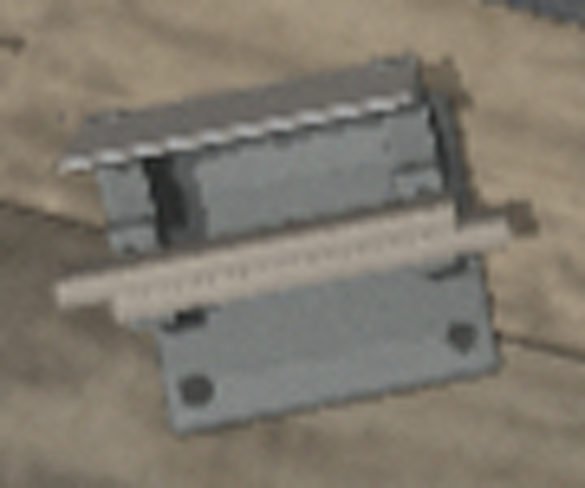

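View pics/cs.png

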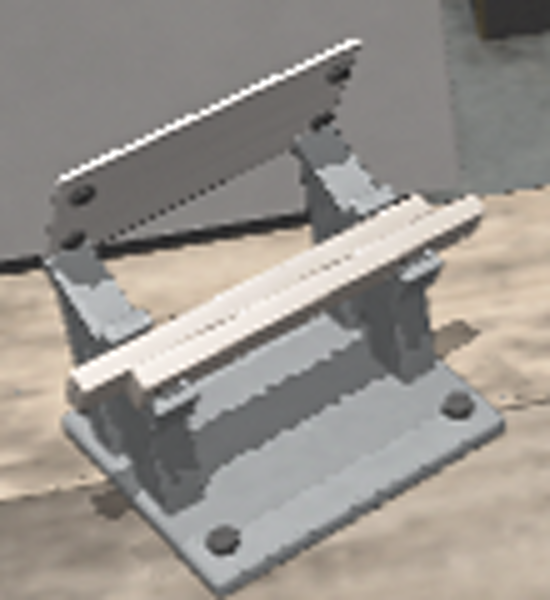

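The top crop shows both bars with their seam: bar B sits higher, with ends near (65,290) and (455,215), and bar A has ends near (120,310) and (505,235). The guard edge runs from (65,165) to (410,100). The scene crop agrees: the bars are staggered by about 15 mm and the slot is open between the cheeks.

```bash
cat >> h.py <<'E'
from scipy.spatial.transform import Rotation as R
def rel(p,Rt,s=None):
    s=s or robot.state(); R0=s['ee_rot']; t=R0.T@(np.array(p)-s['tool_pos'])/10
    w=R.from_matrix(R0.T@Rt).as_rotvec(degrees=True); return np.r_[t,w].round(2).tolist()
E
python3 - <<'E'
from h import *
def comp(f,uv):
    c=dict(np.load(f'pics/{f}.npz')); return cloud(c),c
for f,box in(('t0',(140,215,155,245)),('s0',(170,290,115,225))):
    W,c=comp(f,0); r0,r1,c0,c1=box
    P=W[r0:r1,c0:c1]; col=c['frame'][r0:r1,c0:c1].astype(int)
    m=(P[...,2]>78)&(P[...,2]<112)&(np.hypot(P[...,0]-500,P[...,1]-365)<110)&(col[...,0]-col[...,2]>8)&(col.mean(-1)>120)
    p=P[m]; print(f,len(p),p.mean(0).round(1))
    r=cv2.minAreaRect(p[:,:2].astype(np.float32)); print(r)
    # PCA axis
    q=p[:,:2]-p[:,:2].mean(0); v=np.linalg.svd(q,full_matrices=0)[2][0]; print('axis yaw(y)',np.degrees(np.arctan2(-v[0],v[1])))
    g=P[(P[...,2]>140)&(P[...,2]<175)]
    if len(g): print('guard',g.mean(0).round(1),g[:,2].max()); q=g[:,:2]-g[:,:2].mean(0); v=np.linalg.svd(q,full_matrices=0)[2][0]; print(np.degrees(np.arctan2(-v[0],v[1])))
    # base plate
    b=P[(abs(P[...,2]-10)<3.)&(np.hypot(P[...,0]-500,P[...,1]-365)<110)]; 
    print('base',cv2.minAreaRect(b[:,:2].astype(np.float32)))
W,c=comp('t0',0); z=W[...,2].copy(); z[np.isnan(z)]=0
for (x0,x1,y0,y1) in((200,700,-600,-150),(300,600,-150,450)):
    mm=(W[...,0]>x0)&(W[...,0]<x1)&(W[...,1]>y0)&(W[...,1]<y1); print('maxz',z[mm].max())
E
```

```text
t0 503 [520.8 356.2  95.8]
((521.33203125, 356.9443359375), (20.574501037597656, 168.16751098632812), 11.691157341003418)
axis yaw(y) -169.4488011502995
guard [554.6 363.6 155.7] 167.35667980545406
-168.08030763239918
base ((528.6171875, 355.2105407714844), (152.47386169433594, 135.9252471923828), 4.098435401916504)
s0 796 [517.8 361.9  93. ]
((521.9592895507812, 358.6660461425781), (165.3773651123047, 70.19432830810547), 80.88228607177734)
axis yaw(y) 10.184005118533358
guard [550.9 368.3 152.5] 162.43971887671512
11.991976428052059
base ((538.8576049804688, 362.8797912597656), (117.34832763671875, 133.7281951904297), 11.725624084472656)
maxz 173.98653718973446
maxz 174.62335691346163
```

```bash
cat >> h.py <<'E'
def down(az,tilt=0): # tool y at azimuth az (deg), tilted outward by tilt deg
    return R.from_euler('z',az,degrees=True).as_matrix()@R.from_euler('y',-tilt,degrees=True).as_matrix()@np.array([[0,1,0],[1,0,0],[0,0,-1.]])
RA=11.8; L=R.from_euler('z',RA,degrees=True).as_matrix()@np.array([-.5,0,.866])
E
python3 - <<'E'
from h import *
s=robot.state()
G=np.array([530,359,79]); print(down(RA,30))
wp=[([600*np.cos(a),600*np.sin(a),330],down(np.degrees(a))) for a in(-.78,-.28,.2)]+[(G+150*L,down(RA,30)),(G+110*L,down(RA,30))]
for p,r in wp:
    print(np.round(p),rel(p,r,s)); s=dict(tool_pos=np.array(p),ee_rot=r)
E
```

```text
[[-0.20449605  0.84772403  0.48943369]
 [ 0.97886739  0.17709878  0.10224803]
 [ 0.          0.5        -0.8660254 ]]
[ 427. -422.  330.] [26.31, -8.56, -12.5, -0.06, -0.01, -26.01]
[ 577. -166.  330.] [28.77, -7.35, 0.0, 0.0, 0.0, -28.65]
[588. 119. 330.] [27.71, -6.78, 0.0, 0.0, 0.0, -27.5]
[457. 344. 209.] [24.61, -8.42, 12.11, -30.0, 0.09, -0.33]
[476. 348. 174.] [0.0, 0.0, 4.0, 0.0, 0.0, 0.0]
```

Request:
play_rows(plan=[26.3, -8.5, -12.5, 0, 0, -26, 115, 26.3, -8.5, -12.5, 0, 0, -26, 115, 26.3, -8.5, -12.5, 0, 0, -26, 115, 26.3, -8.5, -12.5, 0, 0, -26, 115, 26.3, -8.5, -12.5, 0, 0, -26, 115, 26.3, -8.5, -12.5, 0, 0, -26, 115, 26.3, -8.5, -12.5, 0, 0, -26, 115, 26.3, -8.5, -12.5, 0, 0, -26, 115], grip_force=30)

```text
clock: 0.77
tool_pos: [431.8, -418.5, 332.9]
ee_rot: [[0.699, 0.715, 0.003], [0.715, -0.699, -0.0], [0.002, 0.003, -1.0]]
force: [0.5, -0.4, 0.8]
gripper_width: 0.554
finger_force: 0.0
```

Request:
play_rows(plan=[28.8, -7.3, 0, 0, 0, -28.6, 115, 28.8, -7.3, 0, 0, 0, -28.6, 115, 28.8, -7.3, 0, 0, 0, -28.6, 115, 28.8, -7.3, 0, 0, 0, -28.6, 115, 28.8, -7.3, 0, 0, 0, -28.6, 115, 28.8, -7.3, 0, 0, 0, -28.6, 115, 28.8, -7.3, 0, 0, 0, -28.6, 115, 28.8, -7.3, 0, 0, 0, -28.6, 115])

```text
clock: 1.43
tool_pos: [579.9, -159.2, 330.1]
ee_rot: [[0.27, 0.963, 0.0], [0.963, -0.27, 0.003], [0.003, -0.0, -1.0]]
force: [-0.1, 0.5, 0.2]
gripper_width: 0.55
finger_force: 0.0
```

Request:
play_rows(plan=[27.7, -6.8, 0, 0, 0, -27.5, 115, 27.7, -6.8, 0, 0, 0, -27.5, 115, 27.7, -6.8, 0, 0, 0, -27.5, 115, 27.7, -6.8, 0, 0, 0, -27.5, 115, 27.7, -6.8, 0, 0, 0, -27.5, 115, 27.7, -6.8, 0, 0, 0, -27.5, 115, 27.7, -6.8, 0, 0, 0, -27.5, 115, 27.7, -6.8, 0, 0, 0, -27.5, 115])

```text
clock: 2.1
tool_pos: [587.5, 126.0, 330.3]
ee_rot: [[-0.206, 0.979, -0.001], [0.979, 0.206, 0.003], [0.003, -0.0, -1.0]]
force: [-0.0, 0.2, 0.0]
gripper_width: 0.545
finger_force: 0.0
```

Request:
play_rows(plan=[24.3, -8.5, 12.1, -30, 0, 0, 115, 24.3, -8.5, 12.1, -30, 0, 0, 115, 24.3, -8.5, 12.1, -30, 0, 0, 115, 24.3, -8.5, 12.1, -30, 0, 0, 115, 24.3, -8.5, 12.1, -30, 0, 0, 115, 24.3, -8.5, 12.1, -30, 0, 0, 115, 24.3, -8.5, 12.1, -30, 0, 0, 115, 24.3, -8.5, 12.1, -30, 0, 0, 115])

```text
clock: 2.77
tool_pos: [456.5, 340.4, 209.1]
ee_rot: [[-0.198, 0.848, 0.492], [0.98, 0.171, 0.099], [-0.0, 0.502, -0.865]]
force: [0.8, -0.7, 0.6]
gripper_width: 0.549
finger_force: 0.0
```

Request:
play_rows(plan=[0, 0, 0, 0, 0, 0, 115, 0, 0, 0, 0, 0, 0, 115])

```text
clock: 2.93
tool_pos: [456.1, 341.0, 208.5]
ee_rot: [[-0.201, 0.849, 0.488], [0.98, 0.175, 0.1], [-0.0, 0.498, -0.867]]
force: [-0.1, -1.1, 0.2]
gripper_width: 0.55
finger_force: 0.0
```

```bash
python3 - <<'E'
from h import *
c=cap('wrist','w1'); s=robot.state(); print(s['tool_pos'],s['ee_rot'],s['qpos'])
E
```

```text
[457.19182714 339.85277066 209.02325889] [[-1.99011223e-01  8.49227242e-01  4.89088565e-01]
 [ 9.79997114e-01  1.72677391e-01  9.89352098e-02]
 [-4.36061813e-04  4.98994599e-01 -8.66604985e-01]] [-0.15564851  0.1653417  -0.77828292  2.10735139  0.79051355  0.64933644
 -1.2833222 ]
```

View pics/w1.png

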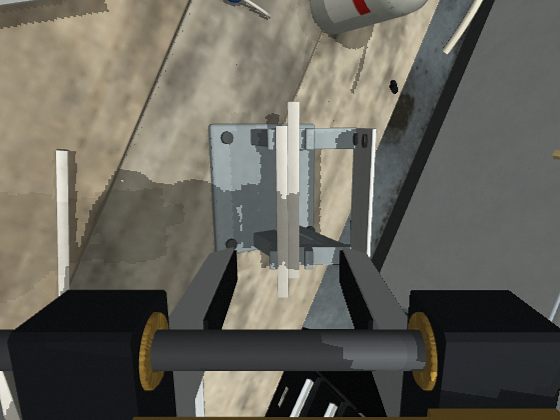

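The wrist view shows the bars end-on: A runs from (282,126) to (283,297) and B from (293,102) to (294,270), with the fingertips at about (238,250) and (340,250). The guard edge is at x≈373.

```bash
python3 - <<'E'
from h import *
c=dict(np.load('pics/w1.npz')); W=cloud(c); s=robot.state(); T=(W-s['tool_pos'])@s['ee_rot']
z=c['range_z']; 
for v in (135,180,230,262,285): 
    print(v,[(u,T[v,u].round(1).tolist()) for u in (278,282,287,291,297)])
bar=(T[...,2]>120)&(T[...,2]<132+8)&(abs(T[...,1])<25)&(abs(T[...,0])<120)
for n,u in(('A',282),('B',294)):
    col=T[:,u-2:u+3]; b=bar[:,u-2:u+3]; r=np.where(b.any(1))[0]; q=col[b]; print(n,r.min(),r.max(),q[:,0].min(),q[:,0].max(),'y',np.median(q[:,1]),'z',np.median(q[:,2]))
for v in (150,180,210,240): 
    r=np.where(bar[v])[0]; print(v,r.min(),r.max(),T[v,r.min()].round(1),T[v,r.max()].round(1))
E
```

```text
135 [(278, [62.9, -9.6, 129.2]), (282, [62.9, -6.4, 129.5]), (287, [62.9, -2.4, 129.7]), (291, [62.8, 0.9, 131.6]), (297, [62.9, 5.7, 131.0])]
180 [(278, [26.3, -9.8, 130.6]), (282, [26.4, -6.5, 130.4]), (287, [26.4, -2.3, 130.1]), (291, [26.4, 1.0, 130.0]), (297, [26.4, 6.0, 130.3])]
230 [(278, [-16.7, -10.0, 130.3]), (282, [-16.7, -6.6, 130.3]), (287, [-16.8, -2.3, 130.9]), (291, [-16.8, 1.2, 131.0]), (297, [-16.6, 6.3, 130.2])]
262 [(278, [-45.5, -10.1, 129.6]), (282, [-46.1, -6.6, 131.2]), (287, [-46.1, -2.2, 131.3]), (291, [-46.0, 1.3, 131.1]), (297, [-45.9, 6.5, 131.0])]
285 [(278, [-67.2, -10.2, 129.8]), (282, [-67.8, -6.7, 131.2]), (287, [-66.6, -2.2, 128.6]), (291, [-116.7, 2.3, 241.9]), (297, [-118.3, 9.7, 245.6])]
A 126 297 -79.55321032873132 69.91133284550648 y -6.529840855383991 z 130.5006668204025
B 101 277 -60.1273703445819 89.13139404030731 y 3.539563819003156 z 130.37727996482698
150 276 298 [ 50.9 -11.3 129.8] [ 51.    6.6 129.9]
180 276 298 [ 26.2 -11.5 131.7] [ 26.5   6.8 129.2]
210 277 298 [  0.9 -10.8 130.3] [  0.9   7.  130.1]
240 277 298 [-25.8 -10.9 130.8] [-26.1   7.3 132. ]
```

Request:
play_rows(plan=[0.4, -0.2, 3, 0, 0, 0, 115, 0.4, -0.2, 6, 0, 0, 0, 115, 0.4, -0.2, 9, 0, 0, 0, 115, 0.4, -0.2, 11, 0, 0, 0, 115, 0.4, -0.2, 12.5, 0, 0, 0, 115, 0.4, -0.2, 14, 0, 0, 0, 115, 0.4, -0.2, 14.9, 0, 0, 0, 115, 0.4, -0.2, 14.9, 0, 0, 0, 115], grip_force=30)

```text
clock: 3.65
tool_pos: [529.5, 355.9, 78.1]
ee_rot: [[-0.195, 0.85, 0.489], [0.981, 0.169, 0.096], [-0.001, 0.499, -0.867]]
force: [0.1, -0.5, -0.7]
gripper_width: 0.55
finger_force: 0.0
```

Request:
play_rows(plan=[0, 0, 0, 0, 0, 0, 150, 0, 0, 0, 0, 0, 0, 170, 0, 0, 0, 0, 0, 0, 180, 0, 0, 0, 0, 0, 0, 190, 0, 0, 0, 0, 0, 0, 200, 0, 0, 0, 0, 0, 0, 210, 0, 0, 0, 0, 0, 0, 225, 0, 0, 0, 0, 0, 0, 225])

```text
clock: 4.32
tool_pos: [528.3, 358.0, 79.9]
ee_rot: [[-0.198, 0.849, 0.491], [0.98, 0.171, 0.099], [-0.0, 0.501, -0.866]]
force: [-1.8, -2.5, 7.1]
gripper_width: 0.202
finger_force: 29.9
```

Request:
play_rows(plan=[0, 0, -0.5, 0, 0, 0, 255, 0, 0, -1.5, 0, 0, 0, 255, 0, 0, -3, 0, 0, 0, 255, 0, 0, -5, 0, 0, 0, 255, 0, 0, -7.5, 0, 0, 0, 255, 0, 0, -10, 0, 0, 0, 255, 0, 0, -13, 0, 0, 0, 255, 0, 0, -13, 0, 0, 0, 255], grip_force=40)

```text
clock: 4.98
tool_pos: [462.8, 346.5, 196.0]
ee_rot: [[-0.2, 0.847, 0.493], [0.98, 0.172, 0.102], [0.001, 0.503, -0.864]]
force: [1.3, 1.8, -1.6]
gripper_width: 0.202
finger_force: 39.8
```

```bash
python3 - <<'E'
from h import *
c=cap('wrist','w2'); s=robot.state(); print(s['tool_pos'],s['gripper_width'],s['finger_force'],s['force'])
W=cloud(c); T=(W-s['tool_pos'])@s['ee_rot']
# plate frame
ya=10.8; Ry=R.from_euler('z',ya,degrees=True).as_matrix(); P0=np.array([459.3,55.4,12])
print(down(ya))
for y,z in((45,120),(45,40)):
    p=P0+Ry@np.array([0,y,z]); print(p.round(1),rel(p,down(ya),s)); s=dict(tool_pos=p,ee_rot=down(ya))
E
```

```text
[463.97381148 345.61808748 194.17274095] 0.19494362091265488 39.83528673648834 [ 0.89528136 -0.16864825 -4.04237084]
[[-0.18738131  0.98228725  0.        ]
 [ 0.98228725  0.18738131  0.        ]
 [ 0.          0.         -1.        ]]
[450.9  99.6 132. ] [-23.86, -8.45, 2.27, 30.18, -0.2, 0.62]
[450.9  99.6  52. ] [0.0, 0.0, 8.0, 0.0, 0.0, 0.0]
```

View pics/w2.png

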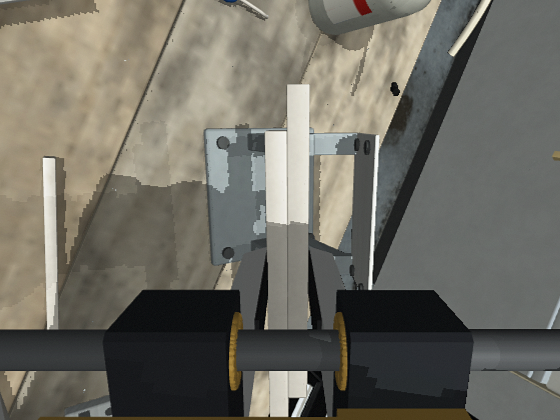

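Both bars are held (A's far end at (276,131), B's at (298,85), with the seam at x≈287) and lifted clear. Next I carry them over the plate.

Request:
play_rows(plan=[-24.5, -8.5, 2.3, 30.2, -0.2, 0.6, 255, -24.5, -8.5, 2.3, 30.2, -0.2, 0.6, 255, -24.5, -8.5, 2.3, 30.2, -0.2, 0.6, 255, -24.5, -8.5, 2.3, 30.2, -0.2, 0.6, 255, -24.5, -8.5, 2.3, 30.2, -0.2, 0.6, 255, -24.5, -8.5, 2.3, 30.2, -0.2, 0.6, 255, -24.5, -8.5, 2.3, 30.2, -0.2, 0.6, 255, -24.5, -8.5, 2.3, 30.2, -0.2, 0.6, 255])

```text
clock: 5.7
tool_pos: [450.6, 85.1, 126.3]
ee_rot: [[-0.179, 0.984, -0.009], [0.984, 0.179, -0.004], [-0.002, -0.01, -1.0]]
force: [0.4, -1.6, -3.7]
gripper_width: 0.197
finger_force: 39.8
```

Request:
play_rows(plan=[0, 0, 0, 0, 0, 0, 255, 0, 0, 0, 0, 0, 0, 255, 0, 0, 0, 0, 0, 0, 255, 0, 0, 0, 0, 0, 0, 255])

```text
clock: 6.03
tool_pos: [451.9, 93.8, 129.6]
ee_rot: [[-0.189, 0.982, -0.003], [0.982, 0.189, -0.001], [-0.0, -0.003, -1.0]]
force: [-0.4, 0.3, -3.6]
gripper_width: 0.197
finger_force: 39.8
```

```bash
python3 - <<'E'
from h import *
c=cap('wrist','w3'); t=cap('top','t3'); s=robot.state(); print(s['tool_pos'],s['ee_rot'],s['gripper_width'],s['force'])
cv2.imwrite('pics/c3.png',np.hstack([cv2.resize(c['frame'],(400,300)),cv2.resize(t['frame'][140:260,240:400],(400,300),interpolation=cv2.INTER_CUBIC)])[:,:,::-1])
P0=np.array([459.3,55.4,12]);ya=10.8; Ry=R.from_euler('z',ya,degrees=True).as_matrix(); print('plate frame TCP',Ry.T@(s['tool_pos']-P0))
p=P0+Ry@np.array([0,38,40]); print(rel(p,down(ya),s))
# groove line detect from wrist: bars/plate profile
W=cloud(c); Q=(W-P0)@Ry; T=(W-s['tool_pos'])@s['ee_rot']
for v in range(20,300,40):
    a=[(u,Q[v,u].round(0).tolist()) for u in range(200,380,30)]; print(v,a)
E
```

```text
[451.88184501  93.64419382 129.64576825] [[-1.88527145e-01  9.82063075e-01 -3.10375988e-03]
 [ 9.82067819e-01  1.88524365e-01 -1.16778154e-03]
 [-5.61700772e-04 -3.26826122e-03 -9.99994501e-01]] 0.19900030328562426 [-0.5201792   0.43711925 -3.17178871]
plate frame TCP [ -0.12051176  38.95680764 117.64576825]
[-0.09, 0.04, 7.76, -0.19, 0.03, 0.07]
20 [(200, [-68.0, 185.0, -12.0]), (230, [-45.0, 185.0, -11.0]), (260, [-22.0, 185.0, -11.0]), (290, [0.0, 185.0, -12.0]), (320, [23.0, 185.0, -12.0]), (350, [45.0, 185.0, -12.0])]
60 [(200, [-69.0, 157.0, -11.0]), (230, [-46.0, 157.0, -12.0]), (260, [-23.0, 157.0, -11.0]), (290, [0.0, 157.0, -13.0]), (320, [23.0, 157.0, -12.0]), (350, [46.0, 157.0, -12.0])]
100 [(200, [-71.0, 127.0, -11.0]), (230, [-47.0, 127.0, -11.0]), (260, [-23.0, 127.0, -12.0]), (290, [-0.0, 118.0, 135.0]), (320, [24.0, 127.0, -12.0]), (350, [47.0, 127.0, -11.0])]
140 [(200, [-72.0, 96.0, -12.0]), (230, [-46.0, 97.0, 1.0]), (260, [-23.0, 97.0, 0.0]), (290, [-0.0, 102.0, 136.0]), (320, [23.0, 97.0, 2.0]), (350, [47.0, 97.0, 0.0])]
180 [(200, [-74.0, 64.0, -13.0]), (230, [-47.0, 66.0, 1.0]), (260, [-23.0, 66.0, 2.0]), (290, [-0.0, 85.0, 135.0]), (320, [24.0, 66.0, 1.0]), (350, [48.0, 66.0, 1.0])]
220 [(200, [-76.0, 30.0, -13.0]), (230, [-49.0, 33.0, 1.0]), (260, [-24.0, 33.0, -0.0]), (290, [-0.0, 67.0, 136.0]), (320, [25.0, 33.0, 2.0]), (350, [49.0, 33.0, 1.0])]
260 [(200, [-78.0, -6.0, -12.0]), (230, [-50.0, -2.0, -0.0]), (260, [-14.0, 49.0, 137.0]), (290, [0.0, 48.0, 135.0]), (320, [14.0, 49.0, 136.0]), (350, [51.0, -1.0, 0.0])]
```

View pics/c3.png

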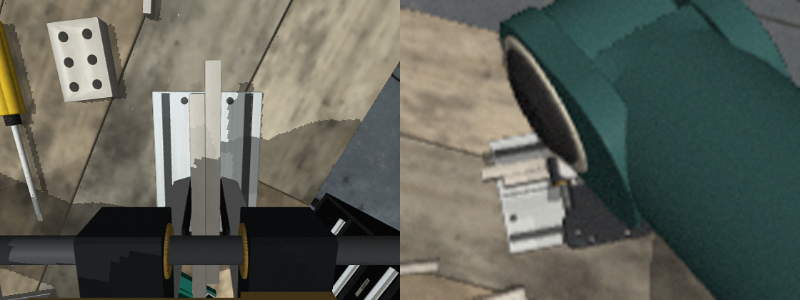

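The bars hang centred over the plate (far ends in the wrist view near (212,62) and (196,92), plate edges at x≈152 and 262). The seam lies along the groove, so I lower.

Request:
play_rows(plan=[0, 0, 2.5, -0.2, 0, 0, 255, 0, 0, 5, -0.2, 0, 0, 255, 0, 0, 7.5, -0.2, 0, 0, 255, 0, 0, 9.5, -0.2, 0, 0, 255, 0, 0, 10.4, -0.2, 0, 0, 255, 0, 0, 10.8, -0.2, 0, 0, 255, 0, 0, 10.8, -0.2, 0, 0, 255, 0, 0, 10.8, -0.2, 0, 0, 255])

```text
clock: 6.8
tool_pos: [452.1, 93.0, 22.4]
ee_rot: [[-0.187, 0.982, 0.001], [0.982, 0.187, -0.0], [-0.001, 0.001, -1.0]]
force: [0.4, 0.9, -3.3]
gripper_width: 0.198
finger_force: 39.8
```

Request:
play_rows(plan=[0, 0, 0.1, 0, 0, 0, 255, 0, 0, 0.2, 0, 0, 0, 255, 0, 0, 0.3, 0, 0, 0, 255, 0, 0, 0.3, 0, 0, 0, 255])

```text
clock: 7.13
tool_pos: [452.0, 92.6, 19.2]
ee_rot: [[-0.187, 0.982, 0.001], [0.982, 0.187, -0.001], [-0.001, 0.001, -1.0]]
force: [-0.6, -0.4, 3.9]
gripper_width: 0.197
finger_force: 39.9
```

Request:
play_rows(plan=[0, 0, 0.1, 0, 0, 0, 255, 0, 0, 0.1, 0, 0, 0, 255, 0, 0, 0.1, 0, 0, 0, 255])

```text
clock: 7.38
tool_pos: [452.2, 92.5, 18.9]
ee_rot: [[-0.187, 0.982, 0.002], [0.982, 0.187, -0.002], [-0.002, 0.001, -1.0]]
force: [-8.8, -3.3, 30.6]
gripper_width: 0.196
finger_force: 40.0
```

Request:
play_rows(plan=[0, 0, 0, 0, 0, 0, 255, 0, 0, 0, 0, 0, 0, 255, 0, 0, 0, 0, 0, 0, 255], grip_force=10)

```text
clock: 7.63
tool_pos: [452.2, 92.6, 18.5]
ee_rot: [[-0.187, 0.982, 0.002], [0.982, 0.187, -0.001], [-0.001, 0.001, -1.0]]
force: [-3.1, -1.9, 16.0]
gripper_width: 0.202
finger_force: 10.0
```

Request:
play_rows(plan=[0, 0, 0, 0, 0, 0, 255, 0, 0, 0, 0, 0, 0, 255, 0, 0, 0, 0, 0, 0, 255], grip_force=3)

```text
clock: 7.88
tool_pos: [452.2, 92.7, 18.2]
ee_rot: [[-0.187, 0.982, 0.002], [0.982, 0.187, -0.001], [-0.001, 0.001, -1.0]]
force: [1.5, 0.2, 4.8]
gripper_width: 0.203
finger_force: 3.0
```

Request:
play_rows(plan=[-0.15, 0, 0, 0, 0, 0, 255, -0.3, 0, 0, 0, 0, 0, 255, -0.45, 0, 0, 0, 0, 0, 255, -0.6, 0, 0, 0, 0, 0, 255, -0.75, 0, 0, 0, 0, 0, 255, -0.9, 0, 0, 0, 0, 0, 255, -1.0, 0, 0, 0, 0, 0, 255, -1.0, 0, 0, 0, 0, 0, 255], grip_force=4)

```text
clock: 8.55
tool_pos: [453.6, 83.1, 17.8]
ee_rot: [[-0.187, 0.982, 0.001], [0.982, 0.187, 0.0], [-0.0, 0.001, -1.0]]
force: [-0.6, 4.1, 4.8]
gripper_width: 0.203
finger_force: 4.0
```

Request:
play_rows(plan=[-0.1, 0, 0, 0, 0, 0, 255, -0.2, 0, 0, 0, 0, 0, 255, -0.3, 0, 0, 0, 0, 0, 255, -0.4, 0, 0, 0, 0, 0, 255, -0.5, 0, 0, 0, 0, 0, 255, -0.6, 0, 0, 0, 0, 0, 255, -0.7, 0, 0, 0, 0, 0, 255, -0.8, 0, 0, 0, 0, 0, 255])

```text
clock: 9.22
tool_pos: [455.0, 75.5, 17.6]
ee_rot: [[-0.187, 0.982, 0.0], [0.982, 0.187, 0.0], [0.0, 0.0, -1.0]]
force: [0.0, 6.4, 0.8]
gripper_width: 0.201
finger_force: 4.0
```

```bash
python3 - <<'E'
from h import *
c=cap('wrist','w4'); s=robot.state(); print(s['tool_pos'],s['gripper_width'],s['force'])
P0=np.array([459.3,55.4,12]);ya=10.8; Ry=R.from_euler('z',ya,degrees=True).as_matrix()
Q=(cloud(c)-P0)@Ry; print('tcp',(s['tool_pos']-P0)@Ry)
m=(abs(Q[...,2]-24)<6)
for lo,hi in((-9,-1),(1,9)):
    q=Q[m&(Q[...,0]>lo)&(Q[...,0]<hi)]; print(lo,'far end y',np.percentile(q[:,1],[98,99.8]).round(1))
q=Q[m&(Q[...,1]>70)&(abs(Q[...,0])<25)]; print('x range',np.percentile(q[:,0],[1,99]))
E
```

```text
[454.99089469  75.31938171  17.64688545] 0.20282177897792267 [-0.19991683  6.36299492  1.41230803]
tcp [-0.50025928 20.37400051  5.64688545]
-9 far end y [ 89.9 105.8]
1 far end y [107.3 109.1]
x range [-10.91577862   7.65893885]
```

View pics/w4.png

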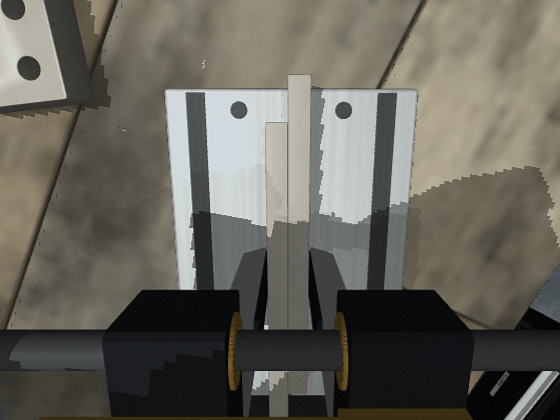

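A's far end (276,122) is at plate y≈90, which is home. B's (299,75) is at 109, so it still stands 19 mm out. I'll release, lift, and push B's end with the shut fingers.

Request:
play_rows(plan=[0, 0, 0, 0, 0, 0, 180, 0, 0, 0, 0, 0, 0, 140, 0, 0, 0, 0, 0, 0, 125, 0, 0, -1, 0, 0, 0, 125, 0, 0, -3, 0, 0, 0, 125, 0, 0, -5.5, 0, 0, 0, 125, 0, 0, -8, 0, 0, 0, 125, 0, 0, -8, 0, 0, 0, 125])

```text
clock: 9.93
tool_pos: [456.6, 75.4, 101.8]
ee_rot: [[-0.187, 0.982, 0.005], [0.982, 0.187, -0.001], [-0.002, 0.005, -1.0]]
force: [0.6, 0.5, 0.6]
gripper_width: 0.513
finger_force: 0.0
```

Request:
play_rows(plan=[3, 0, 0, 0, 0, 0, 180, 6, 0, 0, 0, 0, 0, 255, 9, 0, 0, 0, 0, 0, 255, 11.2, 0, 0, 0, 0, 0, 255, 11.2, 0, 0, 0, 0, 0, 255, 11.2, 0, 0, 0, 0, 0, 255])

```text
clock: 10.43
tool_pos: [433.5, 185.7, 97.8]
ee_rot: [[-0.189, 0.982, -0.0], [0.982, 0.189, -0.001], [-0.001, -0.0, -1.0]]
force: [0.8, -1.3, -1.4]
gripper_width: 0.117
finger_force: 0.0
```

```bash
python3 - <<'E'
from h import *
c=cap('wrist','w5'); s=robot.state(); print(s['tool_pos'],s['gripper_width'],s['force'])
P0=np.array([459.3,55.4,12]);ya=10.8; Ry=R.from_euler('z',ya,degrees=True).as_matrix()
Q=(cloud(c)-P0)@Ry; print('tcp',(s['tool_pos']-P0)@Ry)
print(rel(P0+Ry@np.array([-1.5,131,6]),down(ya),s))
E
```

```text
[433.83387389 184.65482694  97.62697331] 0.07730857097273575 [-0.12866077 -0.04521269  0.27117753]
tcp [ -0.79511161 131.73724478  85.62697331]
[-0.07, -0.07, 7.96, -0.02, 0.06, 0.0]
```

View pics/w5.png

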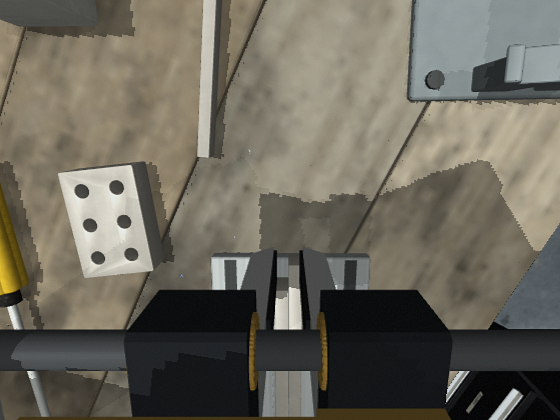

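The bars are still standing (white strip at x≈289) and the spare (210,80) is clear. The fingers are still closing. Next I lower behind the bar ends.

Request:
play_rows(plan=[0, -0.1, 0, 0, 0, 0, 255, 0, -0.1, 2, 0, 0, 0, 255, 0, -0.1, 4.5, 0, 0, 0, 255, 0, -0.1, 7, 0, 0, 0, 255, 0, -0.1, 7.9, 0, 0, 0, 255, 0, -0.1, 7.9, 0, 0, 0, 255, 0, -0.1, 7.9, 0, 0, 0, 255])

```text
clock: 11.07
tool_pos: [433.1, 184.5, 19.0]
ee_rot: [[-0.186, 0.982, -0.0], [0.982, 0.186, -0.001], [-0.001, -0.0, -1.0]]
force: [0.5, -0.3, 0.8]
gripper_width: 0.003
finger_force: 0.0
```

Request:
play_rows(plan=[-0.3, 0, 0, 0, 0, 0, 255, -0.6, 0, 0, 0, 0, 0, 255, -0.9, 0, 0, 0, 0, 0, 255, -1.2, 0, 0, 0, 0, 0, 255, -1.5, 0, 0, 0, 0, 0, 255, -1.8, 0, 0, 0, 0, 0, 255, -2.1, 0, 0, 0, 0, 0, 255, -2.3, 0, 0, 0, 0, 0, 255])

```text
clock: 11.73
tool_pos: [437.5, 162.2, 18.7]
ee_rot: [[-0.187, 0.982, 0.001], [0.982, 0.187, -0.0], [-0.0, 0.001, -1.0]]
force: [0.2, 4.1, 4.0]
gripper_width: 0.005
finger_force: 2.3
```

Request:
play_rows(plan=[-0.1, 0, 0, 0, 0, 0, 255, -0.2, 0, 0, 0, 0, 0, 255, -0.3, 0, 0, 0, 0, 0, 255, -0.4, 0, 0, 0, 0, 0, 255, -0.5, 0, 0, 0, 0, 0, 255, -0.5, 0, 0, 0, 0, 0, 255])

```text
clock: 12.23
tool_pos: [438.3, 157.4, 18.6]
ee_rot: [[-0.187, 0.982, 0.0], [0.982, 0.187, -0.0], [-0.0, 0.0, -1.0]]
force: [0.1, 3.9, 3.6]
gripper_width: 0.008
finger_force: 2.0
```

Request:
play_rows(plan=[-0.1, 0, 0, 0, 0, 0, 255, -0.2, 0, 0, 0, 0, 0, 255, -0.3, 0, 0, 0, 0, 0, 255, -0.4, 0, 0, 0, 0, 0, 255, -0.4, 0, 0, 0, 0, 0, 255])

```text
clock: 12.65
tool_pos: [438.9, 153.5, 18.6]
ee_rot: [[-0.187, 0.982, 0.0], [0.982, 0.187, -0.0], [-0.0, 0.0, -1.0]]
force: [-0.7, 5.7, 3.4]
gripper_width: 0.007
finger_force: 2.9
```

Request:
play_rows(plan=[-0.04, 0, 0, 0, 0, 0, 255, -0.08, 0, 0, 0, 0, 0, 255, -0.1, 0, 0, 0, 0, 0, 255])

```text
clock: 12.9
tool_pos: [439.0, 153.4, 18.6]
ee_rot: [[-0.188, 0.982, 0.0], [0.982, 0.188, 0.001], [0.001, 0.0, -1.0]]
force: [-1.6, 11.6, 1.6]
gripper_width: 0.002
finger_force: 6.0
```

```bash
python3 - <<'E'
from h import *
s=robot.state(); P0=np.array([459.3,55.4,12]);ya=10.8; Ry=R.from_euler('z',ya,degrees=True).as_matrix()
print((s['tool_pos']-P0)@Ry, s['force']@Ry)
E
```

```text
[ -1.58895985 100.11861618   6.59435581] [ 0.63081736 11.71011886  1.60317527]
```

Request:
play_rows(plan=[0, 0, 0, 0, 0, 0, 255, 0, 0, 0, 0, 0, 0, 255, 0, 0, 0, 0, 0, 0, 255])

```text
clock: 13.15
tool_pos: [439.0, 153.5, 18.6]
ee_rot: [[-0.188, 0.982, 0.0], [0.982, 0.188, 0.001], [0.001, 0.0, -1.0]]
force: [-0.8, 10.6, 1.7]
gripper_width: 0.004
finger_force: 5.5
```

Request:
play_rows(plan=[0.1, 0, 0, 0, 0, 0, 255, 0.4, 0, 0, 0, 0, 0, 255, 1, 0, 0, 0, 0, 0, 255, 2, 0, 0, 0, 0, 0, 255, 3, 0, -1, 0, 0, 0, 255, 3, 0, -4, 0, 0, 0, 255, 3, 0, -8, 0, 0, 0, 255, 3, 0, -12, 0, 0, 0, 255])

```text
clock: 13.82
tool_pos: [432.0, 183.3, 140.2]
ee_rot: [[-0.189, 0.982, -0.002], [0.982, 0.189, -0.0], [0.0, -0.002, -1.0]]
force: [1.0, 0.1, 1.1]
gripper_width: 0.006
finger_force: 0.0
```

Request:
play_rows(plan=[-2, 0, -2, 0, 0, 0, 255, -4, 0, -4, 0, 0, 0, 255, -7, 0, -6, 0, 0, 0, 255, -9, 0, -8, 0, 0, 0, 255, -9, 0, -8, 0, 0, 0, 255, -9, 0, -8, 0, 0, 0, 255])

```text
clock: 14.32
tool_pos: [450.6, 93.6, 219.8]
ee_rot: [[-0.186, 0.983, 0.002], [0.983, 0.186, -0.001], [-0.001, 0.002, -1.0]]
force: [-0.2, -0.2, -0.4]
gripper_width: 0.004
finger_force: 0.0
```

```bash
python3 - <<'E'
from h import *
s=robot.state(); c=cap('wrist','w6'); t=cap('scene','s6')
P0=np.array([459.3,55.4,12]);ya=10.8; Ry=R.from_euler('z',ya,degrees=True).as_matrix()
for c_ in (c,t):
    Q=(cloud(c_)-P0)@Ry
    m=(abs(Q[...,2]-24)<5)
    for lo,hi in((-10,-2),(1,8)):
        q=Q[m&(Q[...,0]>lo)&(Q[...,0]<hi)&(Q[...,1]>-20)]
        if len(q): print(lo,'far end y',np.percentile(q[:,1],[98,99.8]).round(1),q[:,2].mean())
    q=Q[m&(Q[...,1]>0)&(abs(Q[...,0])<25)]; print('x range',np.percentile(q[:,0],[1,99]))
    st=Q[(abs(Q[...,2]-28)<3)&(abs(abs(Q[...,0])-30)<12)&(Q[...,1]<-30)]
    if len(st): print('stop face y',np.percentile(st[:,1],[2,98]).round(1))
a=cv2.resize(c['frame'],(400,300)); b=cv2.resize(t['frame'][175:265,260:380],(400,300),interpolation=cv2.INTER_CUBIC)
cv2.imwrite('pics/c6.png',np.hstack([a,b])[:,:,::-1])
E
```

```text
-10 far end y [88.8 90.7] 24.727771376804306
1 far end y [88.8 90.6] 24.74800841622739
x range [-11.36662921   7.04384571]
-10 far end y [638.5 640.6] 22.002294634850905
1 far end y [636.8 638.8] 21.837905501827514
x range [-24.29511988  23.8918069 ]
stop face y [-152.9  -57.9]
```

View pics/c6.png

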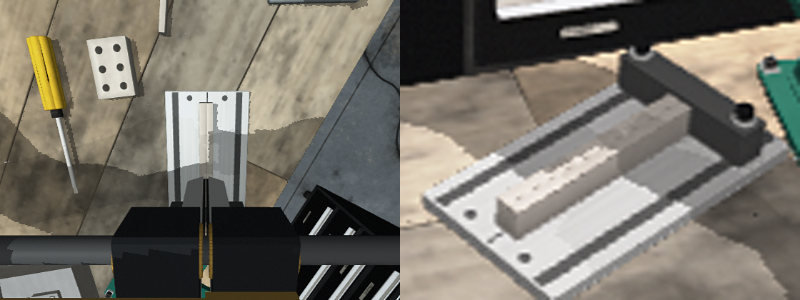

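Both far ends are flush (wrist view near (206,103), plate y≈90 for each), and the scene crop shows the pair upright against the stop. The arm is clear, so I'm handing in.

```bash
python3 -c "
from rig import robot
print(robot.sign_off())"
```

```text
the job is handed in; nothing more can be done
None
```

I handed the job in at about 14 s on the robot's clock: both bars stand on edge on the plate as a touching pair, ends even and pushed home against the stop (about 11 N felt at the wrist); I got no verdict back and did not re-measure the stop or the spare bar at the end.

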